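Put the brush and scraper away in their hooded trays

ROBOT

A 7-joint arm with a two-finger parallel gripper is mounted at the origin on the work surface. World frame = base frame: x ahead of the robot, y to its left, z up, the work surface at z = 0. Lengths are in m, angles in rad, forces in N, time in s.
With the tool pointing down it reaches from about 0.425 to 0.95 m from the base axis. Payload 16.7 kg.
Tool frame: the origin (TCP) lies midway between the tips of the shut fingers; the grasp point (between the pads) lies 19 mm behind it (manip.grip_depth is the z of the grasp point in the tool frame, in m); z points along the fingers, y is the line along which they close (so a half turn about z gives the same grasp; the last joint's range is limited). The gripper opens to 94 mm and grips with 3 to 60 N. Pads are 16 mm wide; open, the fingers measure 119 mm over their backs; the gripper's body (75 mm by 177 mm) begins 78 mm behind the grasp point.
Start: joints at [-1.429, 0.426, 0.074, 1.606, -0.034, 1.111, -0.067], TCP at [0.194, 0.647, 0.205] pointing down, gripper open.
Joint ranges: [-2.85, 2.85], [-0.5, 2.14], [-1.23, 1.37], [0.21, 2.46], [-1.02, 4.16], [0.16, 2.05], [-2.73, 2.73]. Speed limits (rad/s): [1.89, 1.89, 2.39, 2.39, 3.01, 3.01, 3.01].

INTERFACE

Orientations are given as a rotation vector (axis times angle).
In Python, from station import manip gives the robot as it stands.
- The arm moves only by the tool step_arm, never from a script. Its argument "plan" is a list of rows, each an object of numbers: "wx", "wy", "wz": the turn, a rotation vector about the world's x, y, z in degrees; "dx", "dy", "dz": the shift along the world's x, y, z in cm; "grip": the opening, from 0 (shut) to 1 (fully open). A call has exactly 8 rows; each row is the pose to reach, as a shift and turn from the pose commanded when the call began; what a row does not reach only later rows make up. A row lasts 1/10 s, in which the tool goes at most 50 mm and 8.59 degrees, less where a joint would pass 70% of its speed; a pose out of reach is approached as far as the arm can. A call with a gripper value outside its range is refused whole. The fingers move at their own pace and stop on an object; the grip force is fixed at half the most. Time passes only in rows, so rows that repeat a pose let the fingers close, or fill a call up. It gives the time, the measured TCP pose, the force, the opening and the grip force at its end, in the units of the state.
- manip.observe(): the state, without advancing time (a new reading comes with each control period).
- manip.read_camera(name): name is "side" or "top" or "wrist"; returns a dict with "pixels" (420x560x3 uint8, red, green, blue), "vertical_fov" (degrees; the focal length in pixels is half the picture's height over the tangent of half this angle, whatever the lens; pixels are square), "cx", "cy" (the principal point, pixels), "dist_coeffs" ([k1, k2, p1, p2, k3] as OpenCV has them; the pictures are not rectified), "position" and "attitude" of the camera in the world. Camera axes: x right, y down, z forward; pixel columns grow to the right and rows downward; lengths in m; the calibration is good to about 2 mm. A picture is of the moment at which its call begins. There is no depth.
- manip.close_job(): hands the job in; it is judged then, once.
The state is a dict: "clock": time; "joint_positions": joint angles; "joint_vel": joint speeds; "effort": joint torques, N m; "tool_pos": TCP position; "tool_rot": TCP orientation; "ft_force": force on the tool from outside, world axes, zero at the start; "moment": the same for the moment, N m; "width": finger opening in m; "grip_force": force on a finger pad.
Only numpy, scipy, OpenCV 4.12 (cv2) and the standard library are available. Lean on these libraries where they do the work, as an engineer would, in place of code of your own. Each camera call takes 0.05 s, during which the arm holds its last target. There are 200 camera calls.

TASK

Put the cleaning tools away: lay the red brush in the red tray and the yellow scraper in the yellow tray, each lying fully flat on the tray's floor, with its head (bristles or blade) tucked right under the hood and its handle between the two lugs in front of the tall end board. Tip each tool head-down to get under the hood, be gentle with the thin plastic trays (press with less than about 20 N), let nothing drop, and leave the gauge, the screwdriver and the dish where they are.

Things in the scene. Friction and masses are not known exactly. Their poses are not given: they have to be found in the camera images.
- brush: flat brush, 160 mm long, red handle, steel ferrule, tan rigid bristles. Origin: underside, at the grip place near the centre of mass, 85 mm behind the bristle end, 75 ahead of the butt. +x to the bristles, z up. Handle 20 wide (y) x 16 high, x -75 to 20 mm; ferrule 40 wide x 12 high, x 20 to 45; bristles 38 x 10 high, x 45 to 85. About 80 g
- brush_tip (a point): middle of the bristle end of the brush, on its underside
- scraper: scraper, 160 mm long, yellow handle, steel blade. Origin: underside, at the grip place near the centre of mass, 85 mm behind the blade edge, 75 ahead of the butt. +x to the blade, z up. Handle 20 wide (y) x 16 high, x -75 to 20 mm; black neck 26 wide x 12 high, x 20 to 38; blade 40 wide x 5 high, x 30 to 85. About 90 g
- scraper_tip (a point): middle of the scraper's blade edge, on its underside
- tray_red: fixed one-tool tray for the brush: white plate 178 x 70, 6 mm thick, red hood at the head end, red end board at the other. Origin: centre of the plate's underside. +x to the hooded end, z up. Inside 168 mm long (x -84 to 84). Sides open for the fingers between hood and lugs (x -62 to 34)
- tray_red_head (a point): red tray: foot of the head wall's inner face (tray x = 84 mm), under the hood, on the plate's top, on the centre line; the wall is 5 mm thick
- tray_red_hood (a point): red tray: middle of the hood's free lower roof edge (tray x = 34 mm), 32 mm above the plate's top; inside the hood is 50 long, 46 wide, 32 high; roof 5 mm thick, outside 54 wide
- tray_red_end (a point): red tray: middle of the end board's top edge, on its inner face (tray x = -84 mm), 70 mm above the plate's top; board 70 wide, 5 thick. At its foot two white lugs, x -84 to -62, 12 mm high, 28 mm apart, take the handle
- tray_yellow: fixed one-tool tray for the scraper: white plate 178 x 70, 6 mm thick, yellow hood at the head end, yellow end board at the other. Origin: centre of the plate's underside. +x to the hooded end, z up. Inside 168 mm long (x -84 to 84). Sides open for the fingers between hood and lugs (x -62 to 34)
- tray_yellow_head (a point): yellow tray: foot of the head wall's inner face (tray x = 84 mm), under the hood, on the plate's top, on the centre line; the wall is 5 mm thick
- tray_yellow_hood (a point): yellow tray: middle of the hood's free lower roof edge (tray x = 34 mm), 32 mm above the plate's top; inside the hood is 50 long, 46 wide, 32 high; roof 5 mm thick, outside 54 wide
- tray_yellow_end (a point): yellow tray: middle of the end board's top edge, on its inner face (tray x = -84 mm), 70 mm above the plate's top; board 70 wide, 5 thick. At its foot two white lugs, x -84 to -62, 12 mm high, 28 mm apart, take the handle
- gauge: round dashboard gauge standing face up, 92 mm across, 56 mm high; origin centre of its underside; bystander
- screwdriver: screwdriver with red handle, lying; bystander
- dish: small steel bowl, 90 mm across, 25 mm high; origin centre of its underside; bystander

How it is judged:
By the outcome, as a careful person would: the job done as asked, in the order asked, and still so for the second after the job is handed in, with the robot touching nothing.
It also fails if it takes over 72 s, if anything falls off the work surface, if the arm or the gripper's body presses on something with over 40 N, if the wrist force passes 120 N, or if a joint passes its speed limit or range.

## Working session

There is one attempt and no reset: what is moved stays moved. The work goes in short steps, Python scripts to look and compute and a tool call to move; the robot and the scene stay as the last step left them, time stands still between calls to the robot, and variables do not carry over. Pictures are saved under pics/ and viewed, at most 10 in all, crops included, and the job is handed in when it is done.

Besides the shell and the picture viewer there is one more tool, called after "Call:" by a JSON object that holds its "op" and its "data". step_arm: Moves the arm, as the interface text tells. Its arguments: {"type":"object","properties":{"plan":{"type":"array"}},"required":["plan"]}

```bash
mkdir -p pics; ls; cat > h.py <<'E'
import numpy as np, cv2
from station import manip
from scipy.spatial.transform import Rotation as R
def cam(n,save=None):
    c=manip.read_camera(n)
    if save: cv2.imwrite(f'pics/{save}.png',cv2.cvtColor(c['pixels'],cv2.COLOR_RGB2BGR))
    return c
def att(c):
    a=np.array(c['attitude'],float)
    return a if a.shape==(3,3) else (R.from_rotvec(a).as_matrix() if a.size==3 else R.from_quat(a).as_matrix())
def K(c):
    f=210/np.tan(np.radians(c['vertical_fov'])/2)
    return np.array([[f,0,c['cx']],[0,f,c['cy']],[0,0,1]])
def ray(c,uv):
    p=cv2.undistortPoints(np.array(uv,float).reshape(-1,1,2),K(c),np.array(c['dist_coeffs'],float)).reshape(-1,2)
    d=np.c_[p,np.ones(len(p))]@att(c).T
    return np.array(c['position']),d
def plane(c,uv,z):
    o,d=ray(c,uv); return o+d*((z-o[2])/d[:,2])[:,None]
def proj(c,X):
    A=att(c); X=(np.array(X,float).reshape(-1,3)-np.array(c['position']))@A
    return cv2.projectPoints(X,np.zeros(3),np.zeros(3),K(c),np.array(c['dist_coeffs'],float))[0].reshape(-1,2)
E
python3 - <<'E'
from h import *
import pickle
cs={n:cam(n,n+'0') for n in('side','top')}
for n,c in cs.items(): print(n,c['position'],c['attitude'],c['vertical_fov'],c['cx'],c['cy'],c['dist_coeffs'])
pickle.dump(cs,open('c0.pkl','wb'))
print(manip.observe(),manip.grip_depth)
E
```

```text
pics
side [0.36134608 0.71879994 0.67573651] [-0.47050571  2.66477415 -1.28255801] 51.19782930531786 272.7860084138544 202.27686743937343 [-0.08337054  0.          0.          0.          0.        ]
top [0.39344092 0.02394585 1.05198533] [-1.90036613  2.32318905 -0.23498324] 46.17979290380989 281.0037030133924 215.06364389164085 [-0.02146574  0.          0.          0.          0.        ]
{'clock': 0.1, 'joint_positions': array([-1.42950386,  0.42662314,  0.07385968,  1.60654228, -0.03409265,
        1.11079368, -0.06714636]), 'joint_vel': array([-0.00061286, -0.0018937 ,  0.00029591, -0.00284383,  0.00142031,
       -0.00139026, -0.00089329]), 'effort': array([ 1.00076824e-02, -9.37480187e+01,  3.67814966e+00, -4.55052245e+01,
       -4.84204211e-02,  1.66353502e-02,  1.02297813e-04]), 'tool_pos': array([0.19345057, 0.64627594, 0.20487706]), 'tool_rot': array([-4.55282317e-01, -3.10834892e+00,  1.73480897e-03]), 'ft_force': array([ 0.38733314,  0.11895398, -0.33226746]), 'moment': array([0.01170228, 0.02053881, 0.00407847]), 'grip_force': 0.0, 'width': 0.09363930504913003} -0.0188
```

View pics/top0.png

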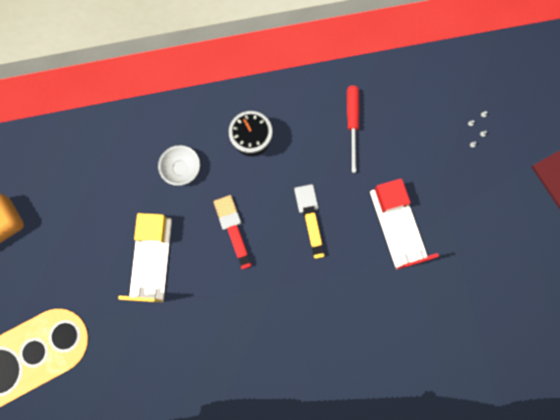

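View pics/side0.png

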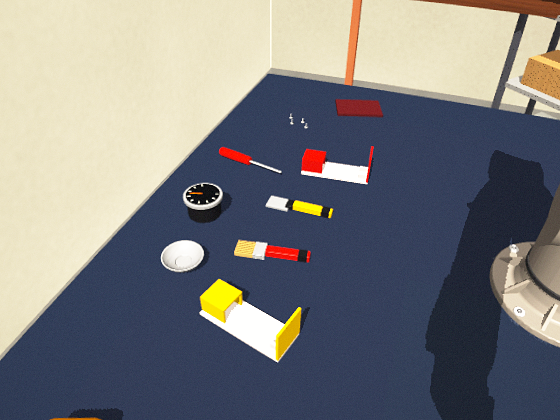

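The top view shows the brush with its tan head at (227,207) and butt at (247,267), and the scraper with its blade at (306,190) and butt at (319,257). The red tray's hood is at (393,194) and its board at (418,261). The yellow tray's hood is at (150,226) and its board at (140,298). The side view agrees, and the arm is out of frame.

```bash
cat > m.py <<'E'
from h import *
import pickle
cs=pickle.load(open('c0.pkl','rb')); c=cs['top']; p=c['pixels'].astype(int)
def blob(roi,f):
    x0,y0,x1,y1=roi; m=np.zeros(p.shape[:2],np.uint8); s=p[y0:y1,x0:x1]
    m[y0:y1,x0:x1]=f(s[...,0],s[...,1],s[...,2])
    m=cv2.morphologyEx(m,cv2.MORPH_CLOSE,np.ones((9,9),np.uint8))
    k=max(cv2.findContours(m,cv2.RETR_EXTERNAL,cv2.CHAIN_APPROX_NONE)[0],key=cv2.contourArea)
    return k.reshape(-1,2)
def axis(P):
    r=cv2.minAreaRect((P[:,:2]*1000).astype(np.float32)); return np.array(r[0]),r[1],np.array(cv2.boxPoints(r))
br=lambda r,g,b:(np.maximum(r,np.maximum(g,b))>95)
for n,roi in dict(brush=(200,180,265,280),scraper=(280,170,335,270)).items():
    k=blob(roi,br); P=plane(c,k,.012); print(n,*[np.round(v,1) for v in axis(P)],len(k))
white=lambda r,g,b:(np.minimum(r,np.minimum(g,b))>110)
red=lambda r,g,b:(r>110)&(g<80)&(b<80); yel=lambda r,g,b:(r>120)&(g>100)&(b<90)
for n,roi,f in (('red',(350,160,450,280),red),('yellow',(105,195,190,315),yel)):
    k=blob(roi,white);P=plane(c,k,.006);print(n,'plate',*[np.round(v,1) for v in axis(P)])
    x0,y0,x1,y1=roi
    ym=(235 if n=='red' else 265)
    k=blob((x0,y0,x1,ym),f);print(' hood@43',*[np.round(v,1) for v in axis(plane(c,k,.043))])
    k=blob((x0,ym,x1,y1),f);print(' board@76',*[np.round(v,1) for v in axis(plane(c,k,.076))])
big=[]
for n in(0,1):pass
t=cv2.cvtColor(c['pixels'],cv2.COLOR_RGB2BGR)
a=cv2.resize(t[165:285,350:450],None,fx=4.5,fy=4.5,interpolation=cv2.INTER_CUBIC);b=cv2.resize(t[195:315,105:190],None,fx=4,fy=4.5,interpolation=cv2.INTER_CUBIC)
cv2.imwrite('pics/trays.png',np.hstack([a[:,:450],b[:,:340]]))
E
python3 m.py
```

```text
brush [597.   94.3] [140.  216.5] [[477.3  46.3]
 [689.9   4.9]
 [716.6 142.3]
 [504.1 183.7]] 322
scraper [586.  -70.3] [118.7 217.3] [[ 467.7 -106.9]
 [ 680.7 -150.1]
 [ 704.2  -33.7]
 [ 491.3    9.4]] 306
red plate [ 536.7 -260.1] [179.3  77.2] [[ 444.  -229.5]
 [ 450.8 -306.4]
 [ 629.4 -290.7]
 [ 622.6 -213.8]]
 hood@43 [ 593.9 -254.3] [56.  62.1] [[ 563.4 -225.7]
 [ 568.6 -287.6]
 [ 624.4 -282.9]
 [ 619.2 -221. ]]
 board@76 [ 445.3 -261.7] [ 6.8 85.1] [[ 437.  -219.8]
 [ 446.8 -304.3]
 [ 453.6 -303.6]
 [ 443.8 -219. ]]
yellow plate [575.  285.2] [ 96.  186.4] [[472.5 263.3]
 [652.4 214.5]
 [677.6 307.1]
 [497.7 355.9]]
 hood@43 [620.1 231.1] [ 6.9 54.9] [[592.6 234.5]
 [645.9 220.9]
 [647.6 227.7]
 [594.3 241.2]]
 board@76 [473.2 257.2] [13.8  3.9] [[469.9 250.8]
 [473.7 250.1]
 [476.4 263.7]
 [472.6 264.4]]
```

View pics/trays.png

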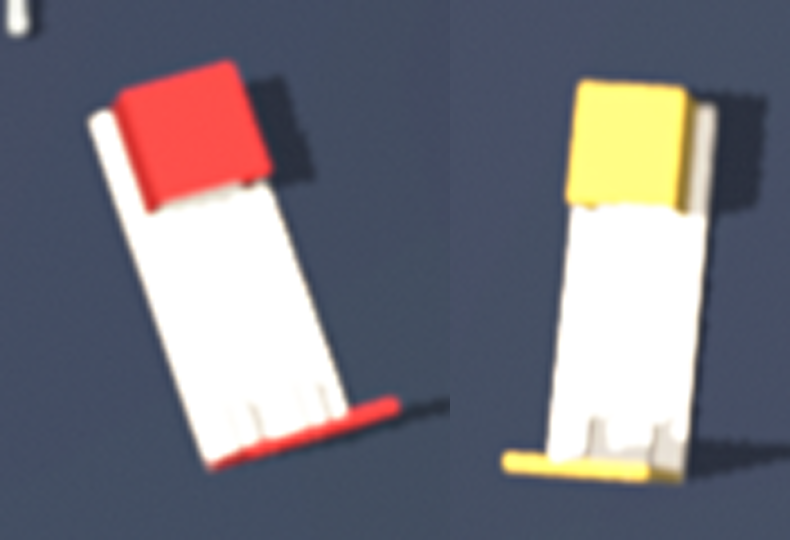

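The crops show both trays clearly. The floor is brighter than I thought and the yellow is paler, so the masks need new thresholds.

```bash
python3 - <<'E'
import re
s=open('m.py').read()
s=s.split("big=[]")[0]
s=s.replace("(np.maximum(r,np.maximum(g,b))>95)","(np.maximum(r,np.maximum(g,b))>135)").replace("(np.minimum(r,np.minimum(g,b))>110)","(np.minimum(r,np.minimum(g,b))>150)")
s=s.replace("(r>110)&(g<80)&(b<80)","(r-g>80)&(r-b>80)").replace("(r>120)&(g>100)&(b<90)","(r-b>70)&(g-b>50)&(r>150)")
open('m.py','w').write(s)
E
cat >> m.py <<'E'
# tools: head and handle separately by colour
def cen(roi,f,z):
    x0,y0,x1,y1=roi; s=p[y0:y1,x0:x1]; v,u=np.nonzero(f(s[...,0],s[...,1],s[...,2])); return plane(c,np.c_[u+x0,v+y0],z)[:,:2]*1000
for n,roi in dict(brush=(200,180,265,280),scraper=(280,170,335,270)).items():
    P=cen(roi,br,.012); print(n,'pca',P.mean(0),np.degrees(np.arctan2(*np.linalg.svd(P-P.mean(0))[2][0][::-1])) if len(P)<3000 else 0)
E
python3 m.py
```

```text
brush [588.9  91.7] [163.5  42.7] [[505.  101.5]
 [510.9  59.2]
 [672.9  82. ]
 [666.9 124.3]] 172
scraper [579.5 -75.8] [162.8  44.1] [[498.1 -53.8]
 [498.1 -97.9]
 [660.9 -97.8]
 [660.9 -53.8]] 176
red plate [ 537.2 -260.1] [176.7  75.2] [[ 446.1 -229.8]
 [ 452.2 -304.7]
 [ 628.3 -290.4]
 [ 622.2 -215.5]]
 hood@43 [ 595.3 -253. ] [58.4 63. ] [[ 563.7 -224. ]
 [ 568.8 -286.8]
 [ 627.  -282.1]
 [ 621.9 -219.3]]
 board@76 [ 446.4 -260.6] [ 8.1 87. ] [[ 437.4 -217.9]
 [ 447.4 -304.3]
 [ 455.5 -303.3]
 [ 445.4 -216.9]]
yellow plate [569.9 276.3] [ 74.1 172.9] [[476.9 261.9]
 [644.5 218.9]
 [662.9 290.8]
 [495.3 333.7]]
 hood@43 [628.2 258.7] [62.3 58.4] [[592.1 235.8]
 [648.7 221.3]
 [664.2 281.7]
 [607.6 296.2]]
 board@76 [482.6 292.9] [83.5  8.4] [[466.8 254. ]
 [474.9 251.7]
 [498.5 331.8]
 [490.4 334.2]]
brush pca [606.33102457  94.10154356] -171.2979135742668
scraper pca [595.01600665 -76.01118015] -179.60433782203822
```

The positions are good enough to start. Brush: origin about (584, 91) mm, yaw 8°. Scraper: origin about (575, -76) mm, yaw 0°. Red tray: yaw about 5°. Yellow tray: yaw about -14.5°. I'll move over the brush and refine with the wrist camera.

Call:
{"op": "step_arm", "data": {"plan": [{"dx": 2.7,"dy": -3.9,"wz": 3},{"dx": 5.4,"dy": -7.8,"wz": 6},{"dx": 8.2,"dy": -11.7,"wz": 9},{"dx": 11,"dy": -15.6,"wz": 12},{"dx": 13.7,"dy": -19.5,"wz": 15},{"dx": 16.5,"dy": -23.4,"wz": 18},{"dx": 19.2,"dy": -27.4,"wz": 21},{"dx": 22,"dy": -31.3,"wz": 25}]}}

```text
invalid input at $.plan[0]: expected keys wx, wy, wz, dx, dy, dz, grip
```

Call:
{"op": "step_arm", "data": {"plan": [{"dx": 2.7,"dy": -3.9},{"dx": 5.4,"dy": -7.8},{"dx": 8.2,"dy": -11.7},{"dx": 11,"dy": -15.6},{"dx": 13.7,"dy": -19.5},{"dx": 16.5,"dy": -23.4},{"dx": 16.9,"dy": -24},{"dx": 16.9,"dy": -24}]}}

```text
invalid input at $.plan[0]: expected keys wx, wy, wz, dx, dy, dz, grip
```

```bash
python3 - <<'E'
from h import *
c=cam('wrist','w1'); import pickle; pickle.dump(c,open('w1.pkl','wb'))
print(c['position'],c['attitude'],c['vertical_fov'],c['cx'],c['cy'],c['dist_coeffs'])
o=manip.observe();print(o['clock'],o['tool_pos'],o['tool_rot'],o['ft_force'],o['joint_positions'])
E
```

```text
[0.12824208 0.66599539 0.38420075] [2.35882913 1.7570893  0.20972561] 64.03960071148926 278.7117093685263 211.30125742657273 [-0.02864044  0.          0.          0.          0.        ]
0.15 [0.19345881 0.64633921 0.20496462] [-4.55181818e-01 -3.10834575e+00  1.47634657e-03] [ 0.15961893  0.55198328 -0.21257071] [-1.42949508  0.42655986  0.07385869  1.60643944 -0.03411881  1.11079685
 -0.06706699]
```

View pics/w1.png

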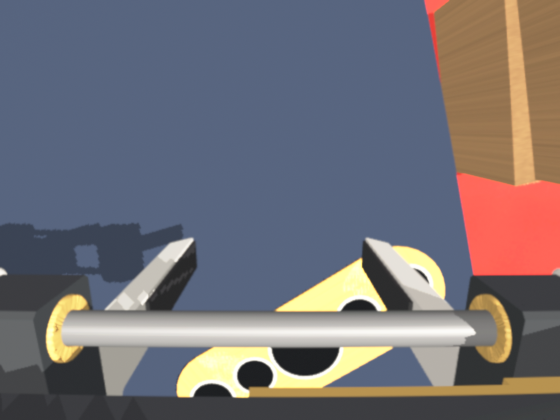

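The wrist view shows only the fingers and a decoy, with image-up pointing towards the base. I'll hover at about (0.74, 0, 0.22), which should bring all four items into one picture.

Call:
{"op": "step_arm", "data": {"plan": [{"dx": 3.2,"dy": -3.7,"dz": 0,"wx": 0,"wy": 0,"wz": 2,"grip": 1},{"dx": 6.4,"dy": -7.4,"dz": 0,"wx": 0,"wy": 0,"wz": 4,"grip": 1},{"dx": 9.6,"dy": -11.2,"dz": 0,"wx": 0,"wy": 0,"wz": 6,"grip": 1},{"dx": 12.8,"dy": -15,"dz": 0.5,"wx": 0,"wy": 0,"wz": 8,"grip": 1},{"dx": 16,"dy": -18.8,"dz": 1,"wx": 0,"wy": 0,"wz": 10,"grip": 1},{"dx": 19.2,"dy": -22.5,"dz": 1.5,"wx": 0,"wy": 0,"wz": 12,"grip": 1},{"dx": 22.4,"dy": -26.3,"dz": 1.5,"wx": 0,"wy": 0,"wz": 14,"grip": 1},{"dx": 25.6,"dy": -30,"dz": 1.5,"wx": 0,"wy": 0,"wz": 17,"grip": 1}]}}

```text
clock: 0.95
tool_pos: [0.4505, 0.3448, 0.2207]
tool_rot: [-0.011, 3.141, 0.001]
ft_force: [0.7, 1.4, 0.1]
width: 0.0938
grip_force: 0.0
```

Call:
{"op": "step_arm", "data": {"plan": [{"dx": 3.2,"dy": -3.8,"dz": 0,"wx": 0,"wy": 0,"wz": 0,"grip": 1},{"dx": 6.4,"dy": -7.6,"dz": 0,"wx": 0,"wy": 0,"wz": 0,"grip": 1},{"dx": 9.6,"dy": -11.4,"dz": 0,"wx": 0,"wy": 0,"wz": 0,"grip": 1},{"dx": 12.8,"dy": -15.1,"dz": 0,"wx": 0,"wy": 0,"wz": 0,"grip": 1},{"dx": 16,"dy": -18.9,"dz": 0,"wx": 0,"wy": 0,"wz": 0,"grip": 1},{"dx": 19.2,"dy": -22.7,"dz": 0,"wx": 0,"wy": 0,"wz": 0,"grip": 1},{"dx": 22.4,"dy": -26.5,"dz": 0,"wx": 0,"wy": 0,"wz": 0,"grip": 1},{"dx": 25.6,"dy": -30.2,"dz": 0,"wx": 0,"wy": 0,"wz": 0,"grip": 1}]}}

```text
clock: 1.75
tool_pos: [0.7065, 0.0428, 0.2203]
tool_rot: [0.009, -3.141, 0.0]
ft_force: [1.0, 0.6, -0.6]
width: 0.0942
grip_force: 0.0
```

Call:
{"op": "step_arm", "data": {"plan": [{"dx": 1.2,"dy": -1.4,"dz": 0,"wx": 0,"wy": 0,"wz": 0,"grip": 1},{"dx": 2.4,"dy": -2.9,"dz": 0,"wx": 0,"wy": 0,"wz": 0,"grip": 1},{"dx": 3.5,"dy": -4.4,"dz": 0,"wx": 0,"wy": 0,"wz": 0,"grip": 1},{"dx": 3.5,"dy": -4.4,"dz": 0,"wx": 0,"wy": 0,"wz": 0,"grip": 1},{"dx": 3.5,"dy": -4.4,"dz": 0,"wx": 0,"wy": 0,"wz": 0,"grip": 1},{"dx": 3.5,"dy": -4.4,"dz": 0,"wx": 0,"wy": 0,"wz": 0,"grip": 1},{"dx": 3.5,"dy": -4.4,"dz": 0,"wx": 0,"wy": 0,"wz": 0,"grip": 1},{"dx": 3.5,"dy": -4.4,"dz": 0,"wx": 0,"wy": 0,"wz": 0,"grip": 1}]}}

```text
clock: 2.55
tool_pos: [0.7404, 0.0014, 0.2207]
tool_rot: [-0.011, 3.141, 0.0]
ft_force: [-0.6, 0.1, 0.5]
width: 0.0938
grip_force: 0.0
```

```bash
python3 - <<'E'
from h import *
c=cam('wrist','w2'); import pickle; pickle.dump(c,open('w2.pkl','wb'))
print(c['position'],c['attitude'])
o=manip.observe();print(o['clock'],o['tool_pos'],o['tool_rot'],o['ft_force'],o['joint_positions'])
E
```

```text
[0.67222378 0.00082201 0.40002233] [2.08714106 2.10203883 0.25280246]
2.6 [0.74042858 0.00125484 0.22069951] [-1.03006233e-02  3.14137427e+00  3.32751566e-04] [ 0.90740358 -0.66687443 -0.4540277 ] [-0.31067788  0.54127676  0.34006665  1.43279821 -0.18575313  1.19889534
  1.62924453]
```

View pics/w2.png

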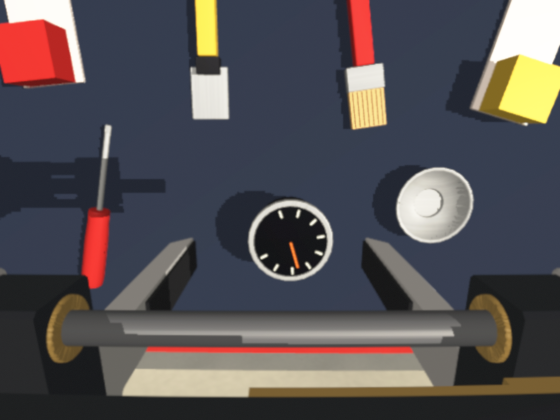

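This view shows the bristle end at (367,128), the blade edge at (210,118), and the two hoods at (35,50) and (520,90). Everything sits too far up the frame, so I'll back off 13 cm and rise 7 cm.

Call:
{"op": "step_arm", "data": {"plan": [{"dx": -4,"dy": 0,"dz": 2,"wx": 0,"wy": 0,"wz": 0,"grip": 1},{"dx": -8,"dy": 0,"dz": 4,"wx": 0,"wy": 0,"wz": 0,"grip": 1},{"dx": -12,"dy": 0,"dz": 6,"wx": 0,"wy": 0,"wz": 0,"grip": 1},{"dx": -14,"dy": 0,"dz": 7,"wx": 0,"wy": 0,"wz": 0,"grip": 1},{"dx": -14,"dy": 0,"dz": 7,"wx": 0,"wy": 0,"wz": 0,"grip": 1},{"dx": -14,"dy": 0,"dz": 7,"wx": 0,"wy": 0,"wz": 0,"grip": 1},{"dx": -14,"dy": 0,"dz": 7,"wx": 0,"wy": 0,"wz": 0,"grip": 1},{"dx": -14,"dy": 0,"dz": 7,"wx": 0,"wy": 0,"wz": 0,"grip": 1}]}}

```text
clock: 3.4
tool_pos: [0.6009, 0.0007, 0.2896]
tool_rot: [0.009, -3.14, 0.001]
ft_force: [-0.9, -0.3, -0.2]
width: 0.094
grip_force: 0.0
```

```bash
python3 - <<'E'
from h import *
c=cam('wrist','w3'); import pickle; pickle.dump(c,open('w3.pkl','wb'))
print(c['position'],c['attitude'])
o=manip.observe();print(o['clock'],o['tool_pos'],o['tool_rot'],o['ft_force'],o['joint_positions'])
E
```

```text
[5.33007738e-01 2.94178035e-04 4.69013361e-01] [2.08827082 2.1015511  0.2503852 ]
3.45 [0.60084263 0.00060974 0.28958063] [ 9.05112698e-03 -3.14028408e+00  1.00174123e-03] [ 0.47284884 -0.74834382 -0.11508168] [-0.40251772  0.24778534  0.36058592  1.69066047 -0.09162414  1.22118071
  1.55608506]
```

View pics/w3.png

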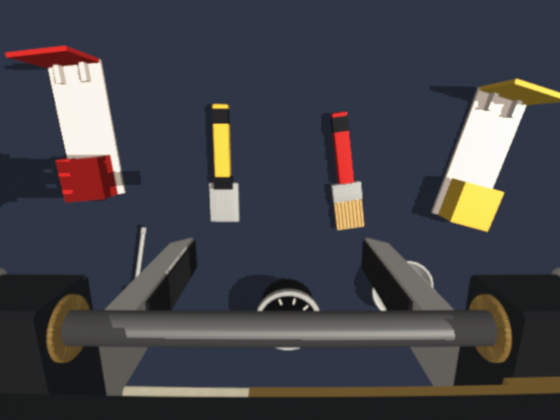

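All four items are in view: the brush from (340,114) to (350,228), the scraper from (221,105) to (225,221), the red tray from (75,55) to (88,200), and the yellow tray from (510,95) to (468,228). Next I'll measure their edges by scanning across them in both the wrist and top images.

```bash
cat > e.py <<'E'
from h import *
def samp(c,T,xyz,mode):
    ox,oy,a=T; x,y,z=xyz.T; co,s=np.cos(np.radians(a)),np.sin(np.radians(a))
    uv=proj(c,np.c_[ox+co*x-s*y,oy+s*x+co*y,z]).astype(np.float32)
    v=cv2.remap(c['pixels'],uv[:,0].reshape(1,-1),uv[:,1].reshape(1,-1),cv2.INTER_LINEAR)[0].astype(float)
    if len(v)!=len(uv): v=v.reshape(-1,3)
    return v.min(1) if mode=='white' else v.max(1)
def cross(t,v):   # strongest edge with sub-sample half level crossing
    h=(np.percentile(v,90)+np.percentile(v,10))/2
    if np.percentile(v,90)-np.percentile(v,10)<25: return np.nan
    i=np.nonzero((v[:-1]-h)*(v[1:]-h)<=0)[0]
    return t[i[0]] if len(i) else np.nan
def across(c,T,xs,y0,y1,z,mode):  # from y0 to y1
    t=np.arange(y0,y1,.0002*np.sign(y1-y0))
    return np.array([cross(t,samp(c,T,np.c_[np.full_like(t,x),t,np.full_like(t,z)],mode)) for x in xs])
def along(c,T,ys,x0,x1,z,mode):
    t=np.arange(x0,x1,.0002*np.sign(x1-x0))
    return np.array([cross(t,samp(c,T,np.c_[t,np.full_like(t,y),np.full_like(t,z)],mode)) for y in ys])
def line(xs,v):
    k=~np.isnan(v); m=np.median(v[k]); k&=np.abs(v-m)<.004
    return np.polyfit(xs[k],v[k],1) if k.sum()>3 else np.array([np.nan,np.nan])
def sides(c,T,xs,w,z,mode):
    L=line(xs,across(c,T,xs,w+.012,w-.008,z,mode)); Rr=line(xs,across(c,T,xs,-w-.012,-w+.008,z,mode))
    return np.degrees(np.arctan([L[0],Rr[0]])),L[1]*1e3,Rr[1]*1e3
E
cat > e1.py <<'E'
from e import *
import pickle
V={'w':pickle.load(open('w3.pkl','rb')),'t':pickle.load(open('c0.pkl','rb'))['top']}
np.set_printoptions(precision=2,suppress=True)
xs=np.arange(-.05,.026,.003)
for n,T in dict(red=(.535,-.258,5),yellow=(.570,.276,-14.5)).items():
  for k,c in V.items():
    print(n,k,'sides',*sides(c,T,xs,.035,.006,'white'),'foot',np.nanmedian(along(c,T,np.arange(-.009,.01,.002),-.092,-.070,.006,'white'))*1e3,
     'hood',np.nanmedian(along(c,T,np.arange(-.02,.021,.003),.018,.052,.038,'white'))*1e3)
for n,T in dict(brush=(.584,.0915,8.2),scraper=(.5745,-.0758,0)).items():
  for k,c in V.items():
    print(n,k,'sides',*sides(c,T,np.arange(-.04,.012,.002),.010,.016,'max'),'butt',np.nanmedian(along(c,T,np.arange(-.007,.008,.002),-.088,-.062,.016,'max'))*1e3,
     'tip',np.nanmedian(along(c,T,np.arange(-.013,.014,.003),.1,.07,.010 if n=='brush' else .005,'max'))*1e3, 'headsides',*sides(c,T,np.arange(.055,.08,.002),.0195,.010 if n=='brush' else .005,'max'))
E
python3 e1.py
```

```text
red w sides [ 0.08 -0.03] 33.98632478632487 -38.57663817663823 foot -85.49999999999982 hood 32.29999999999991
red t sides [-0.16  0.04] 35.34985754985764 -39.69971509971515 foot -84.39999999999978 hood 32.79999999999991
yellow w sides [-0.12 -0.19] 35.213105413105495 -36.35783475783483 foot -84.49999999999979 hood 33.19999999999991
yellow t sides [-0.07 -0.19] 37.46894586894594 -36.85698005698013 foot -83.39999999999975 hood 34.0999999999999
brush w sides [0.88 0.67] 8.14461538461547 -11.909743589743654 butt -75.69999999999965 tip 84.99999999999957 headsides [0.47 0.6 ] 18.070879120879198 -21.691758241758308
brush t sides [0.61 0.71] 10.073846153846228 -12.361025641025702 butt -77.29999999999968 tip 86.1999999999996 headsides [0.6 1.2] 19.33901098901107 -22.621978021978062
scraper w sides [0.24 0.08] 10.386666666666738 -11.449230769230835 butt -74.79999999999961 tip 86.39999999999962 headsides [0.57 0.57] 18.49890109890117 -22.36263736263744
scraper t sides [0.07 0.  ] 11.82666666666673 -12.600000000000058 butt -76.49999999999966 tip 86.99999999999963 headsides [0.   0.13] 20.50000000000006 -22.00109890109894
```

The edge scans agree to about 1 mm:

| Item | Origin x, y (m) | Yaw |
|---|---|---|
| Brush | (.5838, .0898) | 9.0° |
| Scraper | (.575, -.0764) | 0.2° |
| Red tray | (.5338, -.2603) | 5.0° |
| Yellow tray | (.5696, .2758) | -14.6° |

I'll descend to the brush now.

Call:
{"op": "step_arm", "data": {"plan": [{"dx": -0.2,"dy": 1.2,"dz": -3.5,"wx": 0,"wy": 0,"wz": 1.2,"grip": 1},{"dx": -0.4,"dy": 2.4,"dz": -7,"wx": 0,"wy": 0,"wz": 2.4,"grip": 1},{"dx": -0.7,"dy": 3.8,"dz": -11,"wx": 0,"wy": 0,"wz": 3.8,"grip": 1},{"dx": -1,"dy": 5.2,"dz": -15,"wx": 0,"wy": 0,"wz": 5.2,"grip": 0.9},{"dx": -1.3,"dy": 6.6,"dz": -19,"wx": 0,"wy": 0,"wz": 6.6,"grip": 0.8},{"dx": -1.6,"dy": 8,"dz": -22.5,"wx": 0,"wy": 0,"wz": 8,"grip": 0.6},{"dx": -1.7,"dy": 8.9,"dz": -24.9,"wx": 0,"wy": 0,"wz": 8.7,"grip": 0.6},{"dx": -1.7,"dy": 8.9,"dz": -25.4,"wx": 0,"wy": 0,"wz": 8.7,"grip": 0.6}]}}

```text
clock: 4.25
tool_pos: [0.5817, 0.0905, 0.0332]
tool_rot: [0.25, -3.127, 0.001]
ft_force: [-0.2, -0.3, 0.4]
width: 0.0585
grip_force: 0.0
```

Call:
{"op": "step_arm", "data": {"plan": [{"dx": 0,"dy": 0,"dz": -1.5,"wx": 0,"wy": 0,"wz": 0,"grip": 0.6},{"dx": 0,"dy": 0,"dz": -2.6,"wx": 0,"wy": 0,"wz": 0,"grip": 0.6},{"dx": 0,"dy": 0,"dz": -3.2,"wx": 0,"wy": 0,"wz": 0,"grip": 0.6},{"dx": 0,"dy": 0,"dz": -3.2,"wx": 0,"wy": 0,"wz": 0,"grip": 0.5},{"dx": 0,"dy": 0,"dz": -3.2,"wx": 0,"wy": 0,"wz": 0,"grip": 0.3},{"dx": 0,"dy": 0,"dz": -3.2,"wx": 0,"wy": 0,"wz": 0,"grip": 0.1},{"dx": 0,"dy": 0,"dz": -3.2,"wx": 0,"wy": 0,"wz": 0,"grip": 0.1},{"dx": 0,"dy": 0,"dz": -3.2,"wx": 0,"wy": 0,"wz": 0,"grip": 0.1}]}}

```text
clock: 5.05
tool_pos: [0.5837, 0.0897, 0.0048]
tool_rot: [-0.248, 3.131, 0.0]
ft_force: [-0.4, -0.8, 2.0]
width: 0.0198
grip_force: 5.7
```

The brush is gripped, with a width of 19.8 mm. I'll lift it while I work out the rows for the tray insertion.

Call:
{"op": "step_arm", "data": {"plan": [{"dx": 0,"dy": 0,"dz": 0,"wx": 0,"wy": 0,"wz": 0,"grip": 0},{"dx": 0,"dy": 0,"dz": 1,"wx": 0,"wy": 0,"wz": 0,"grip": 0},{"dx": 0,"dy": 0,"dz": 3,"wx": 0,"wy": 0,"wz": 0,"grip": 0},{"dx": 0,"dy": 0,"dz": 6,"wx": 0,"wy": 0,"wz": 0,"grip": 0},{"dx": 0,"dy": 0,"dz": 9,"wx": 0,"wy": 0,"wz": 0,"grip": 0},{"dx": 0,"dy": 0,"dz": 12,"wx": 0,"wy": 0,"wz": 0,"grip": 0},{"dx": 0,"dy": 0,"dz": 14,"wx": 0,"wy": 0,"wz": 0,"grip": 0},{"dx": 0,"dy": 0,"dz": 14,"wx": 0,"wy": 0,"wz": 0,"grip": 0}]}}

```text
clock: 5.85
tool_pos: [0.585, 0.0898, 0.1479]
tool_rot: [-0.247, 3.127, 0.002]
ft_force: [-0.1, 0.4, -1.4]
width: 0.0196
grip_force: 30.0
```

```bash
cat > pl.py <<'E'
from h import *
def Rt(yaw,th):
    return R.from_euler('z',yaw,degrees=True)*R.from_euler('y',th,degrees=True)
def tcp(tray,tip_x,tip_z,th,h,lat=0,L=.085):
    a=np.radians(tray[2]); t=np.radians(th)
    x=tip_x-L*np.cos(t)+h*np.sin(t); z=.006+tip_z+L*np.sin(t)+h*np.cos(t)
    return np.array([tray[0]+np.cos(a)*x-np.sin(a)*lat,tray[1]+np.sin(a)*x+np.cos(a)*lat,z])
def rows(p0,yaw0,th0,tray,seq,h,L=.085,lat=0):
    r0=Rt(yaw0,th0)
    for x,z,th in seq:
        p=tcp(tray,x/1e3,z/1e3,th,h,lat,L); w=(Rt(tray[2],th)*r0.inv()).as_rotvec(degrees=True)
        print((x,z,th),np.round((p-p0)*100,2),np.round(w,1),'abs',np.round(p,4))
E
python3 - <<'E'
from pl import *
o=manip.observe(); p,r=o['tool_pos'],R.from_rotvec(o['tool_rot']); x=-r.as_matrix()[:,0]
print(o['clock'],p,x,o['width'],o['grip_force'],o['joint_positions'])
yaw=np.degrees(np.arctan2(x[1],x[0])); print(yaw)
red=(.5338,-.2603,5.0)
seq=[(18,60,40),(18,8,40),(32,4,40),(45,2,40),(52,2,35),(58.5,2,30),(65,2,25),(71.5,2,20),(75.5,2,15),(78,2,10),(79.5,2,5),(80,1.5,0),(80,0,0)]
rows(p,yaw,0,red,seq[:2],.0048)
print('from A1'); rows(tcp(red,.018,.008,40,.0048),5,40,red,seq[1:],.0048)
E
```

```text
5.85 [0.58498111 0.08984934 0.14785328] [0.98761576 0.15682649 0.00453562] 0.019576663363453404 29.999518990516663 [-0.48389911  0.35498129  0.27820161  1.87017179 -0.12010851  0.9279054
  1.57782778]
9.022835650478402
(18, 60, 40) [ -9.5  -35.4   -2.35] [-4.9 39.7 -3.9] abs [ 0.4899 -0.2641  0.1243]
(18, 8, 40) [ -9.5  -35.4   -7.55] [-4.9 39.7 -3.9] abs [ 0.4899 -0.2641  0.0723]
from A1
(18, 8, 40) [0. 0. 0.] [0. 0. 0.] abs [ 0.4899 -0.2641  0.0723]
(32, 4, 40) [ 1.39  0.12 -0.4 ] [0. 0. 0.] abs [ 0.5039 -0.2629  0.0683]
(45, 2, 40) [ 2.69  0.24 -0.6 ] [0. 0. 0.] abs [ 0.5168 -0.2618  0.0663]
(52, 2, 35) [ 2.9   0.25 -1.16] [ 0.4 -5.   0. ] abs [ 0.519  -0.2616  0.0607]
(58.5, 2, 30) [ 3.12  0.27 -1.77] [  0.9 -10.    0. ] abs [ 0.5211 -0.2614  0.0547]
(65, 2, 25) [ 3.39  0.3  -2.4 ] [  1.3 -14.9   0. ] abs [ 0.5238 -0.2612  0.0483]
(71.5, 2, 20) [ 3.72  0.33 -3.07] [  1.7 -19.9   0. ] abs [ 0.5271 -0.2609  0.0416]
(75.5, 2, 15) [ 3.85  0.34 -3.77] [  2.2 -24.9  -0. ] abs [ 0.5285 -0.2608  0.0346]
(78, 2, 10) [ 3.9   0.34 -4.48] [  2.6 -29.9   0. ] abs [ 0.5289 -0.2607  0.0275]
(79.5, 2, 5) [ 3.91  0.34 -5.21] [  3.1 -34.9  -0. ] abs [ 0.5291 -0.2607  0.0202]
(80, 1.5, 0) [ 3.89  0.34 -6.  ] [  3.5 -39.8   0. ] abs [ 0.5288 -0.2607  0.0123]
(80, 0, 0) [ 3.89  0.34 -6.15] [  3.5 -39.8   0. ] abs [ 0.5288 -0.2607  0.0108]
```

Call:
{"op": "step_arm", "data": {"plan": [{"dx": -1.2,"dy": -4.4,"dz": 0.5,"wx": -0.6,"wy": 5,"wz": -0.5,"grip": 0},{"dx": -2.4,"dy": -8.9,"dz": 1,"wx": -1.2,"wy": 10,"wz": -1,"grip": 0},{"dx": -3.6,"dy": -13.3,"dz": 1,"wx": -1.8,"wy": 15,"wz": -1.5,"grip": 0},{"dx": -4.8,"dy": -17.7,"dz": 1,"wx": -2.4,"wy": 20,"wz": -2,"grip": 0},{"dx": -6,"dy": -22.1,"dz": 1,"wx": -3,"wy": 25,"wz": -2.5,"grip": 0},{"dx": -7.2,"dy": -26.5,"dz": 1,"wx": -3.6,"wy": 30,"wz": -3,"grip": 0},{"dx": -8.4,"dy": -31,"dz": 1,"wx": -4.2,"wy": 35,"wz": -3.5,"grip": 0},{"dx": -9.5,"dy": -35.4,"dz": 1,"wx": -4.9,"wy": 39.7,"wz": -3.9,"grip": 0}]}}

```text
clock: 6.65
tool_pos: [0.4877, -0.266, 0.154]
tool_rot: [0.105, -2.437, 0.039]
ft_force: [0.4, 0.4, -0.4]
width: 0.0198
grip_force: 30.0
```

Call:
{"op": "step_arm", "data": {"plan": [{"dx": 0,"dy": 0,"dz": 0,"wx": 0,"wy": 0,"wz": 0,"grip": 0},{"dx": 0,"dy": 0,"dz": 0,"wx": 0,"wy": 0,"wz": 0,"grip": 0},{"dx": 0,"dy": 0,"dz": -1,"wx": 0,"wy": 0,"wz": 0,"grip": 0},{"dx": 0,"dy": 0,"dz": -2,"wx": 0,"wy": 0,"wz": 0,"grip": 0},{"dx": 0,"dy": 0,"dz": -3,"wx": 0,"wy": 0,"wz": 0,"grip": 0},{"dx": 0,"dy": 0,"dz": -3.5,"wx": 0,"wy": 0,"wz": 0,"grip": 0},{"dx": 0,"dy": 0,"dz": -3.5,"wx": 0,"wy": 0,"wz": 0,"grip": 0},{"dx": 0,"dy": 0,"dz": -3.5,"wx": 0,"wy": 0,"wz": 0,"grip": 0}]}}

```text
clock: 7.45
tool_pos: [0.4886, -0.2643, 0.1196]
tool_rot: [0.106, -2.442, 0.039]
ft_force: [0.4, -0.9, -1.5]
width: 0.0195
grip_force: 30.0
```

```bash
cat >> pl.py <<'E'
def pose():
    o=manip.observe(); x=-R.from_rotvec(o['tool_rot']).as_matrix()
    xx=x[:,0]; print(o['clock'],o['tool_pos'],'F',np.round(o['ft_force'],1),'w',o['width'],o['grip_force'],'q',np.round(o['joint_positions'],2))
    y=np.degrees(np.arctan2(xx[1],xx[0])); th=np.degrees(np.arcsin(-xx[2])); roll=np.degrees(np.arcsin(x[2,1])); print('yaw',y,'th',th,'roll',roll); return o['tool_pos'],y,th
E
python3 - <<'E'
from pl import *
pose(); c=cam('side'); p=proj(c,[[.534,-.26,.03]])[0].astype(int); print(p)
im=cv2.cvtColor(c['pixels'],cv2.COLOR_RGB2BGR)[90:230,240:440]; cv2.imwrite('pics/s2.png',cv2.resize(im,None,fx=4,fy=4,interpolation=cv2.INTER_CUBIC))
E
```

```text
7.45 [ 0.48863745 -0.26431114  0.11957806] F [ 0.4 -0.9 -1.5] w 0.019510845076542438 29.999579787254333 q [-0.03  0.77  0.42  1.52  0.01  1.54  2.04]
yaw 4.96588442438328 th 39.99065294923755 roll 0.02910728309505338
[336 162]
```

View pics/s2.png

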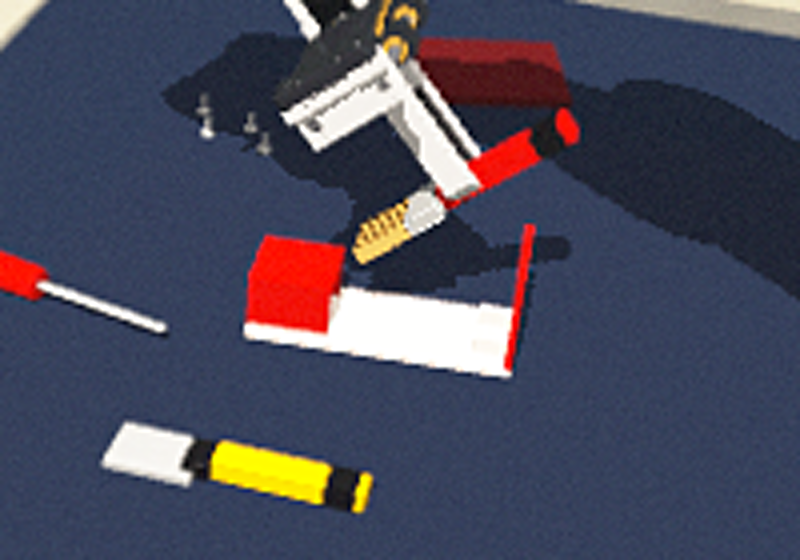

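The side view shows the brush tipped head-down, with its bristles in front of and above the red hood and its butt clear above the end board. I'll lower it now and slide the tip under the roof edge.

Call:
{"op": "step_arm", "data": {"plan": [{"dx": 0.1,"dy": 0,"dz": -1.6,"wx": 0,"wy": 0,"wz": 0,"grip": 0},{"dx": 0.1,"dy": 0,"dz": -3.2,"wx": 0,"wy": 0,"wz": 0,"grip": 0},{"dx": 0.1,"dy": 0,"dz": -4.4,"wx": 0,"wy": 0,"wz": 0,"grip": 0},{"dx": 0.1,"dy": 0,"dz": -4.7,"wx": 0,"wy": 0,"wz": 0,"grip": 0},{"dx": 0.8,"dy": 0.05,"dz": -4.9,"wx": 0,"wy": 0,"wz": 0,"grip": 0},{"dx": 1.5,"dy": 0.1,"dz": -5.1,"wx": 0,"wy": 0,"wz": 0,"grip": 0},{"dx": 1.5,"dy": 0.1,"dz": -5.1,"wx": 0,"wy": 0,"wz": 0,"grip": 0},{"dx": 1.5,"dy": 0.1,"dz": -5.1,"wx": 0,"wy": 0,"wz": 0,"grip": 0}]}}

```text
clock: 8.3
tool_pos: [0.5039, -0.2635, 0.0686]
tool_rot: [0.106, -2.442, 0.04]
ft_force: [0.0, 0.5, -0.4]
width: 0.0195
grip_force: 30.0
```

```bash
cat > chk.py <<'E'
import sys,pickle
from pl import *
# report tool tip in the tray frame from the arm pose; print rows for seq
def tipin(tray,h,L=.085):
    p,y,th=pose(); t=np.radians(th); a=np.radians(tray[2]); d=p-np.array([tray[0],tray[1],.006])
    x=np.cos(a)*d[0]+np.sin(a)*d[1]; l=-np.sin(a)*d[0]+np.cos(a)*d[1]
    print('tip x %.1f lat %.1f z %.1f'%((x+L*np.cos(t)-h*np.sin(t))*1e3,l*1e3,(d[2]-L*np.sin(t)-h*np.cos(t))*1e3)); return p,y,th
E
python3 - <<'E'
from chk import *
red=(.5338,-.2603,5.0)
p,y,th=tipin(red,.0048)
rows(p,y,th,red,[(45,2,40),(52,2,35),(58.5,2,30),(65,2,25),(71.5,2,20)],.0048)
c=cam('side'); T=tcp; 
im=cv2.cvtColor(c['pixels'],cv2.COLOR_RGB2BGR)[120:200,280:400]; cv2.imwrite('pics/s3.png',cv2.resize(im,None,fx=6.5,fy=6.5,interpolation=cv2.INTER_CUBIC))
E
```

```text
8.3 [ 0.50390382 -0.26345058  0.06863049] F [ 0.   0.5 -0.4] w 0.019530720777532536 29.999595880508423 q [-0.02  0.85  0.4   1.5  -0.02  1.49  2.03]
yaw 4.960238636392011 th 39.97012033289183 roll 0.038706688949776566
tip x 32.0 lat -0.5 z 4.3
(45, 2, 40) [ 1.29  0.17 -0.23] [-0.  0.  0.] abs [ 0.5168 -0.2618  0.0663]
(52, 2, 35) [ 1.51  0.19 -0.79] [ 0.4 -5.   0. ] abs [ 0.519  -0.2616  0.0607]
(58.5, 2, 30) [ 1.72  0.2  -1.4 ] [ 0.9 -9.9  0. ] abs [ 0.5211 -0.2614  0.0547]
(65, 2, 25) [ 1.99  0.23 -2.04] [  1.3 -14.9   0. ] abs [ 0.5238 -0.2612  0.0483]
(71.5, 2, 20) [ 2.32  0.26 -2.7 ] [  1.7 -19.9   0. ] abs [ 0.5271 -0.2609  0.0416]
```

View pics/s3.png

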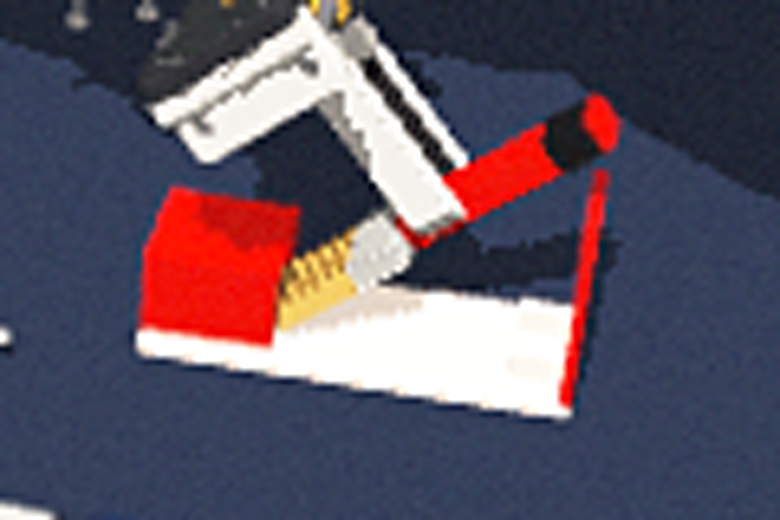

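The bristle tip is at the hood mouth, low on the plate, and the butt is over the end board and clear of it. I'll continue in while levelling.

Call:
{"op": "step_arm", "data": {"plan": [{"dx": 0.7,"dy": 0.1,"dz": -0.15,"wx": 0,"wy": 0,"wz": 0,"grip": 0},{"dx": 1.3,"dy": 0.2,"dz": -0.25,"wx": 0,"wy": 0,"wz": 0,"grip": 0},{"dx": 1.4,"dy": 0.2,"dz": -0.5,"wx": 0.2,"wy": -2.5,"wz": 0,"grip": 0},{"dx": 1.5,"dy": 0.2,"dz": -0.8,"wx": 0.4,"wy": -5,"wz": 0,"grip": 0},{"dx": 1.6,"dy": 0.2,"dz": -1.1,"wx": 0.65,"wy": -7.5,"wz": 0,"grip": 0},{"dx": 1.7,"dy": 0.2,"dz": -1.4,"wx": 0.9,"wy": -10,"wz": 0,"grip": 0},{"dx": 1.85,"dy": 0.2,"dz": -1.7,"wx": 1.1,"wy": -12.5,"wz": 0,"grip": 0},{"dx": 2,"dy": 0.25,"dz": -2.05,"wx": 1.3,"wy": -15,"wz": 0,"grip": 0}]}}

```text
clock: 9.15
tool_pos: [0.5242, -0.2608, 0.048]
tool_rot: [0.117, -2.706, 0.027]
ft_force: [0.0, -1.1, -1.1]
width: 0.0196
grip_force: 30.0
```

```bash
python3 - <<'E'
from chk import *
red=(.5338,-.2603,5.0)
p,y,th=tipin(red,.0048)
rows(p,y,th,red,[(65,2,25),(71.5,2,20),(75.5,2,15),(78,2,10),(79.5,2,5),(80,1.5,0),(80,0,0)],.0048)
E
```

```text
9.15 [ 0.52420551 -0.26083788  0.04799739] F [ 0.  -1.1 -1.1] w 0.019644393984836844 29.999548494815826 q [ 0.    0.73  0.38  1.64 -0.08  1.22  2.04]
yaw 4.960252404510091 th 24.814496002997604 roll 0.04014968193650755
tip x 65.5 lat 0.3 z 2.0
(65, 2, 25) [-0.04 -0.03  0.03] [-0.   0.2  0. ] abs [ 0.5238 -0.2612  0.0483]
(71.5, 2, 20) [ 0.29 -0.   -0.64] [ 0.4 -4.8  0. ] abs [ 0.5271 -0.2609  0.0416]
(75.5, 2, 15) [ 0.43  0.01 -1.34] [ 0.9 -9.8  0. ] abs [ 0.5285 -0.2608  0.0346]
(78, 2, 10) [ 0.47  0.01 -2.05] [  1.3 -14.8   0. ] abs [ 0.5289 -0.2607  0.0275]
(79.5, 2, 5) [ 0.49  0.01 -2.78] [  1.7 -19.7   0. ] abs [ 0.5291 -0.2607  0.0202]
(80, 1.5, 0) [ 0.46  0.01 -3.57] [  2.2 -24.7   0. ] abs [ 0.5288 -0.2607  0.0123]
(80, 0, 0) [ 0.46  0.01 -3.72] [  2.2 -24.7   0. ] abs [ 0.5288 -0.2607  0.0108]
```

Call:
{"op": "step_arm", "data": {"plan": [{"dx": 0.15,"dy": 0,"dz": -0.3,"wx": 0.2,"wy": -2.4,"wz": 0,"grip": 0},{"dx": 0.3,"dy": 0,"dz": -0.65,"wx": 0.4,"wy": -4.8,"wz": 0,"grip": 0},{"dx": 0.35,"dy": 0,"dz": -1,"wx": 0.65,"wy": -7.3,"wz": 0,"grip": 0},{"dx": 0.4,"dy": 0,"dz": -1.35,"wx": 0.9,"wy": -9.8,"wz": 0,"grip": 0},{"dx": 0.45,"dy": 0,"dz": -1.7,"wx": 1.1,"wy": -12.3,"wz": 0,"grip": 0},{"dx": 0.45,"dy": 0,"dz": -2.05,"wx": 1.3,"wy": -14.8,"wz": 0,"grip": 0},{"dx": 0.5,"dy": 0,"dz": -2.4,"wx": 1.5,"wy": -17.3,"wz": 0,"grip": 0},{"dx": 0.5,"dy": 0,"dz": -2.8,"wx": 1.7,"wy": -19.7,"wz": 0,"grip": 0}]}}

```text
clock: 9.95
tool_pos: [0.5292, -0.2609, 0.0201]
tool_rot: [0.132, -3.051, 0.007]
ft_force: [0.8, -0.2, -1.4]
width: 0.0201
grip_force: 30.0
```

```bash
python3 - <<'E'
from chk import *
red=(.5338,-.2603,5.0)
p,y,th=tipin(red,.0048)
rows(p,y,th,red,[(80,1.5,0),(80,0,0)],.0048)
E
```

```text
9.95 [ 0.52920493 -0.2608955   0.02012356] F [ 0.8 -0.2 -1.4] w 0.02012923559274487 29.999773800373077 q [ 0.09  0.57  0.31  1.89 -0.18  0.79  2.15]
yaw 4.964107903696028 th 5.038253792355486 roll 0.056805951230072434
tip x 79.6 lat -0.2 z 1.9
(80, 1.5, 0) [-0.04  0.02 -0.78] [ 0.4 -5.   0. ] abs [ 0.5288 -0.2607  0.0123]
(80, 0, 0) [-0.04  0.02 -0.93] [ 0.4 -5.   0. ] abs [ 0.5288 -0.2607  0.0108]
```

Call:
{"op": "step_arm", "data": {"plan": [{"dx": 0,"dy": 0,"dz": -0.4,"wx": 0.2,"wy": -2.5,"wz": 0,"grip": 0},{"dx": 0,"dy": 0,"dz": -0.75,"wx": 0.4,"wy": -5,"wz": 0,"grip": 0},{"dx": 0,"dy": 0,"dz": -0.75,"wx": 0.4,"wy": -5,"wz": 0,"grip": 0},{"dx": 0,"dy": 0,"dz": -0.8,"wx": 0.4,"wy": -5,"wz": 0,"grip": 0},{"dx": 0,"dy": 0,"dz": -0.85,"wx": 0.4,"wy": -5,"wz": 0,"grip": 0},{"dx": 0,"dy": 0,"dz": -0.9,"wx": 0.4,"wy": -5,"wz": 0,"grip": 0},{"dx": 0,"dy": 0,"dz": -0.9,"wx": 0.4,"wy": -5,"wz": 0,"grip": 0},{"dx": 0,"dy": 0,"dz": -0.9,"wx": 0.4,"wy": -5,"wz": 0,"grip": 0}]}}

```text
clock: 10.75
tool_pos: [0.5288, -0.2608, 0.011]
tool_rot: [0.136, -3.136, 0.002]
ft_force: [-0.5, 0.1, -0.8]
width: 0.0193
grip_force: 30.0
```

Call:
{"op": "step_arm", "data": {"plan": [{"dx": 0,"dy": 0,"dz": -0.01,"wx": 0,"wy": 0,"wz": 0,"grip": 0},{"dx": 0,"dy": 0,"dz": -0.02,"wx": 0,"wy": 0,"wz": 0,"grip": 0},{"dx": 0,"dy": 0,"dz": -0.03,"wx": 0,"wy": 0,"wz": 0,"grip": 0},{"dx": 0,"dy": 0,"dz": -0.03,"wx": 0,"wy": 0,"wz": 0,"grip": 0},{"dx": 0,"dy": 0,"dz": -0.04,"wx": 0,"wy": 0,"wz": 0,"grip": 0},{"dx": 0,"dy": 0,"dz": -0.04,"wx": 0,"wy": 0,"wz": 0,"grip": 0},{"dx": 0,"dy": 0,"dz": -0.04,"wx": 0,"wy": 0,"wz": 0,"grip": 0},{"dx": 0,"dy": 0,"dz": -0.04,"wx": 0,"wy": 0,"wz": 0,"grip": 0}]}}

```text
clock: 11.55
tool_pos: [0.5287, -0.2608, 0.0108]
tool_rot: [0.136, -3.136, 0.002]
ft_force: [-0.2, 1.8, 6.4]
width: 0.0196
grip_force: 30.0
```

There is light contact at 6.4 N, so the brush is on the floor of the tray. I'll release it and back straight up.

Call:
{"op": "step_arm", "data": {"plan": [{"dx": 0,"dy": 0,"dz": 0,"wx": 0,"wy": 0,"wz": 0,"grip": 0.25},{"dx": 0,"dy": 0,"dz": 0,"wx": 0,"wy": 0,"wz": 0,"grip": 0.4},{"dx": 0,"dy": 0,"dz": 0,"wx": 0,"wy": 0,"wz": 0,"grip": 0.45},{"dx": 0,"dy": 0,"dz": 0,"wx": 0,"wy": 0,"wz": 0,"grip": 0.45},{"dx": 0,"dy": 0,"dz": 2,"wx": 0,"wy": 0,"wz": 0,"grip": 0.45},{"dx": 0,"dy": 0,"dz": 5,"wx": 0,"wy": 0,"wz": 0,"grip": 0.45},{"dx": 0,"dy": 0,"dz": 10,"wx": 0,"wy": 0,"wz": 0,"grip": 0.45},{"dx": 0,"dy": 0,"dz": 14,"wx": 0,"wy": 0,"wz": 0,"grip": 0.45}]}}

```text
clock: 12.35
tool_pos: [0.5284, -0.2611, 0.1526]
tool_rot: [0.135, -3.136, 0.003]
ft_force: [1.1, 0.1, -0.2]
width: 0.0426
grip_force: 0.0
```

```bash
python3 - <<'E'
from e import *
from chk import *
np.set_printoptions(precision=2,suppress=True)
p,y,th=pose()
c=cam('side','s4'); 
T=(.5338,-.2603,5.0)
a=np.radians(5)
# red handle pixels on plate near z=22mm
px=c['pixels'].astype(int); x0,y0=280,120; s=px[y0:200,x0:400]; im=cv2.cvtColor(c['pixels'],cv2.COLOR_RGB2BGR)[y0:200,x0:400]
cv2.imwrite('pics/s4.png',cv2.resize(im,None,fx=6.5,fy=6.5,interpolation=cv2.INTER_CUBIC))
# move to scraper
tgt=np.array([.575,-.0764,.035]); print('to scraper',(tgt-p)*100,0.2-y)
E
```

```text
12.35 [ 0.53 -0.26  0.15] F [ 1.1  0.1 -0.2] w 0.04262950865161258 0.0 q [ 0.07  0.35  0.35  1.87 -0.14  0.94  2.14]
yaw 4.933584131749472 th 0.1399143199155442 roll 0.0922052311752099
to scraper [  4.66  18.47 -11.76] -4.733584131749472
```

View pics/s4.png

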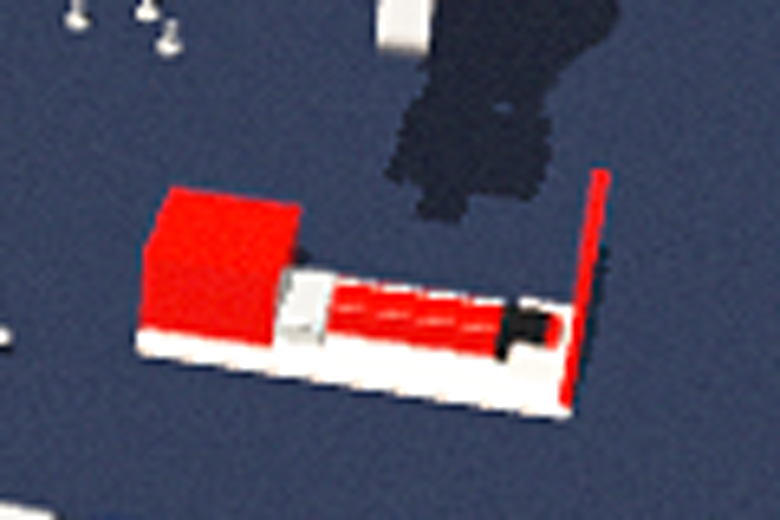

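The brush lies flat, with its head under the hood and its butt between the lugs, just ahead of the board. The scraper is next.

Call:
{"op": "step_arm", "data": {"plan": [{"dx": 1,"dy": 4,"dz": 0,"wx": 0,"wy": 0,"wz": -1,"grip": 0.6},{"dx": 2,"dy": 8,"dz": 0,"wx": 0,"wy": 0,"wz": -2,"grip": 0.6},{"dx": 3,"dy": 12,"dz": -0.5,"wx": 0,"wy": 0,"wz": -3,"grip": 0.6},{"dx": 4,"dy": 15.5,"dz": -3,"wx": 0,"wy": 0,"wz": -4,"grip": 0.6},{"dx": 4.5,"dy": 18,"dz": -6.5,"wx": 0,"wy": 0,"wz": -4.7,"grip": 0.6},{"dx": 4.7,"dy": 18.5,"dz": -10,"wx": 0,"wy": 0,"wz": -4.7,"grip": 0.6},{"dx": 4.7,"dy": 18.5,"dz": -11.8,"wx": 0,"wy": 0,"wz": -4.7,"grip": 0.6},{"dx": 4.7,"dy": 18.5,"dz": -11.8,"wx": 0,"wy": 0,"wz": -4.7,"grip": 0.6}]}}

```text
clock: 13.2
tool_pos: [0.5738, -0.0755, 0.0301]
tool_rot: [0.008, -3.135, 0.002]
ft_force: [-0.3, -0.5, 0.0]
width: 0.0565
grip_force: 0.0
```

```bash
python3 - <<'E'
from chk import *
p,y,th=pose(); print((np.array([.575,-.0764,.0045])-p)*100)
E
```

```text
13.2 [ 0.57381555 -0.07549837  0.03010111] F [-0.3 -0.5  0. ] w 0.05653792835884267 0.0 q [-0.18  0.5   0.26  1.97 -0.19  0.7   1.76]
yaw 0.293321548741748 th 0.39571435989105086 roll 0.08580685951895835
[ 0.11844542 -0.09016301 -2.5601113 ]
```

Call:
{"op": "step_arm", "data": {"plan": [{"dx": 0,"dy": 0,"dz": -1.4,"wx": 0,"wy": 0,"wz": 0,"grip": 0.6},{"dx": 0,"dy": 0,"dz": -2.4,"wx": 0,"wy": 0,"wz": 0,"grip": 0.6},{"dx": 0,"dy": 0,"dz": -2.8,"wx": 0,"wy": 0,"wz": 0,"grip": 0.6},{"dx": 0,"dy": 0,"dz": -2.8,"wx": 0,"wy": 0,"wz": 0,"grip": 0.5},{"dx": 0,"dy": 0,"dz": -2.8,"wx": 0,"wy": 0,"wz": 0,"grip": 0.3},{"dx": 0,"dy": 0,"dz": -2.8,"wx": 0,"wy": 0,"wz": 0,"grip": 0},{"dx": 0,"dy": 0,"dz": -2.8,"wx": 0,"wy": 0,"wz": 0,"grip": 0},{"dx": 0,"dy": 0,"dz": -2.8,"wx": 0,"wy": 0,"wz": 0,"grip": 0}]}}

```text
clock: 14.0
tool_pos: [0.5757, -0.0759, 0.0048]
tool_rot: [0.007, -3.139, 0.002]
ft_force: [0.5, 0.3, 1.0]
width: 0.0197
grip_force: 6.4
```

```bash
python3 - <<'E'
from chk import *
p,y,th=pose()
E
```

```text
14.0 [ 0.57571573 -0.07586643  0.00483519] F [0.5 0.3 1. ] w 0.019727127715364935 6.381124779582024 q [-0.17  0.54  0.24  1.98 -0.2   0.65  1.78]
yaw 0.2555015570075314 th 0.12497630934734454 roll 0.07441751814730067
```

Call:
{"op": "step_arm", "data": {"plan": [{"dx": 0,"dy": 0,"dz": 0,"wx": 0,"wy": 0,"wz": 0,"grip": 0},{"dx": 0,"dy": 0,"dz": 1,"wx": 0,"wy": 0,"wz": 0,"grip": 0},{"dx": 0,"dy": 0,"dz": 3,"wx": 0,"wy": 0,"wz": 0,"grip": 0},{"dx": 0,"dy": 0,"dz": 6,"wx": 0,"wy": 0,"wz": 0,"grip": 0},{"dx": 0,"dy": 0,"dz": 9,"wx": 0,"wy": 0,"wz": 0,"grip": 0},{"dx": 0,"dy": 0,"dz": 12,"wx": 0,"wy": 0,"wz": 0,"grip": 0},{"dx": 0,"dy": 0,"dz": 14,"wx": 0,"wy": 0,"wz": 0,"grip": 0},{"dx": 0,"dy": 0,"dz": 14,"wx": 0,"wy": 0,"wz": 0,"grip": 0}]}}

```text
clock: 14.8
tool_pos: [0.577, -0.0761, 0.1479]
tool_rot: [-0.007, 3.139, -0.002]
ft_force: [0.7, -0.6, -0.8]
width: 0.0196
grip_force: 30.0
```

```bash
python3 - <<'E'
from chk import *
p,y,th=pose()
rows(p,y,0,(.5696,.2758,-14.6),[(18,60,40),(18,8,40)],.0048,L=.0843)
E
```

```text
14.8 [ 0.57701061 -0.07608485  0.14792172] F [ 0.7 -0.6 -0.8] w 0.019598979628272686 29.996444284915924 q [-0.23  0.34  0.31  1.89 -0.13  0.92  1.71]
yaw 0.24195418530978222 th -0.11974063360566266 roll 0.059965856724693324
(18, 60, 40) [-4.95 36.28 -2.41] [  5.   39.8 -14.2] abs [0.5275 0.2868 0.1239]
(18, 8, 40) [-4.95 36.28 -7.61] [  5.   39.8 -14.2] abs [0.5275 0.2868 0.0719]
```

Call:
{"op": "step_arm", "data": {"plan": [{"dx": -0.6,"dy": 4.5,"dz": 0.5,"wx": 0.6,"wy": 5,"wz": -1.8,"grip": 0},{"dx": -1.2,"dy": 9.1,"dz": 1,"wx": 1.25,"wy": 10,"wz": -3.6,"grip": 0},{"dx": -1.8,"dy": 13.6,"dz": 1,"wx": 1.9,"wy": 15,"wz": -5.3,"grip": 0},{"dx": -2.4,"dy": 18.1,"dz": 1,"wx": 2.5,"wy": 20,"wz": -7.1,"grip": 0},{"dx": -3,"dy": 22.7,"dz": 1,"wx": 3.1,"wy": 25,"wz": -8.9,"grip": 0},{"dx": -3.6,"dy": 27.2,"dz": 1,"wx": 3.75,"wy": 30,"wz": -10.7,"grip": 0},{"dx": -4.2,"dy": 31.7,"dz": 1,"wx": 4.4,"wy": 35,"wz": -12.4,"grip": 0},{"dx": -4.8,"dy": 36.2,"dz": 1,"wx": 5,"wy": 39.8,"wz": -14.2,"grip": 0}]}}

```text
clock: 15.6
tool_pos: [0.527, 0.2878, 0.154]
tool_rot: [-0.31, -2.42, -0.111]
ft_force: [0.2, -0.5, -0.7]
width: 0.0197
grip_force: 30.0
```

Call:
{"op": "step_arm", "data": {"plan": [{"dx": 0,"dy": 0,"dz": 0,"wx": 0,"wy": 0,"wz": 0,"grip": 0},{"dx": 0,"dy": 0,"dz": 0,"wx": 0,"wy": 0,"wz": 0,"grip": 0},{"dx": 0,"dy": 0,"dz": -1,"wx": 0,"wy": 0,"wz": 0,"grip": 0},{"dx": 0,"dy": 0,"dz": -2,"wx": 0,"wy": 0,"wz": 0,"grip": 0},{"dx": 0,"dy": 0,"dz": -3,"wx": 0,"wy": 0,"wz": 0,"grip": 0},{"dx": 0,"dy": 0,"dz": -3.5,"wx": 0,"wy": 0,"wz": 0,"grip": 0},{"dx": 0,"dy": 0,"dz": -3.5,"wx": 0,"wy": 0,"wz": 0,"grip": 0},{"dx": 0,"dy": 0,"dz": -3.5,"wx": 0,"wy": 0,"wz": 0,"grip": 0}]}}

```text
clock: 16.4
tool_pos: [0.5276, 0.286, 0.1197]
tool_rot: [-0.309, -2.424, -0.112]
ft_force: [0.3, -0.2, -1.0]
width: 0.0195
grip_force: 30.0
```

```bash
python3 - <<'E'
from chk import *
Y=(.5696,.2758,-14.6)
p,y,th=tipin(Y,.0048,.0843)
rows(p,y,th,Y,[(18,8,40),(32,4,40),(45,2,40)],.0048,L=.0843)
c=cam('side'); a=np.radians(Y[2])
# predicted vs seen: blade edge, hood front
d=np.array([np.cos(a),np.sin(a)]); tip=np.r_[np.array(Y[:2])+.018*d,.006+.043]
print('tip pred px',proj(c,[tip]))
E
```

```text
16.4 [0.52763559 0.28602958 0.11966822] F [ 0.3 -0.2 -1. ] w 0.019459091778002233 29.996542632579803 q [-0.48  0.77  0.17  1.43 -0.47  1.58  1.15]
yaw -14.55686822487087 th 40.15100344782621 roll 0.04792157135003044
tip x 18.2 lat -0.7 z 55.6
(18, 8, 40) [-0.01  0.07 -4.78] [-0.  -0.1 -0. ] abs [0.5275 0.2868 0.0719]
(32, 4, 40) [ 1.34 -0.28 -5.18] [-0.  -0.1 -0. ] abs [0.5411 0.2832 0.0679]
(45, 2, 40) [ 2.6  -0.61 -5.38] [-0.  -0.1 -0. ] abs [0.5536 0.28   0.0659]
tip pred px [[238.23092552 302.23274875]]
```

Call:
{"op": "step_arm", "data": {"plan": [{"dx": 0,"dy": 0.05,"dz": -1.6,"wx": 0,"wy": 0,"wz": 0,"grip": 0},{"dx": 0,"dy": 0.05,"dz": -3.2,"wx": 0,"wy": 0,"wz": 0,"grip": 0},{"dx": 0,"dy": 0.05,"dz": -4.4,"wx": 0,"wy": 0,"wz": 0,"grip": 0},{"dx": 0,"dy": 0.05,"dz": -4.75,"wx": 0,"wy": 0,"wz": 0,"grip": 0},{"dx": 0.7,"dy": -0.1,"dz": -4.95,"wx": 0,"wy": 0,"wz": 0,"grip": 0},{"dx": 1.35,"dy": -0.3,"dz": -5.15,"wx": 0,"wy": 0,"wz": 0,"grip": 0},{"dx": 1.35,"dy": -0.3,"dz": -5.15,"wx": 0,"wy": 0,"wz": 0,"grip": 0},{"dx": 1.35,"dy": -0.3,"dz": -5.15,"wx": 0,"wy": 0,"wz": 0,"grip": 0}]}}

```text
clock: 17.25
tool_pos: [0.5415, 0.283, 0.0683]
tool_rot: [-0.309, -2.425, -0.112]
ft_force: [-0.2, -0.6, -0.3]
width: 0.0196
grip_force: 30.0
```

```bash
python3 - <<'E'
from chk import *
Y=(.5696,.2758,-14.6)
p,y,th=tipin(Y,.0048,.0843)
rows(p,y,th,Y,[(45,2,40),(52,2,35),(58.5,2,30),(65,2,25)],.0048,L=.0843)
c=cam('side','s5'); im=cv2.cvtColor(c['pixels'],cv2.COLOR_RGB2BGR)[210:380,160:400]; cv2.imwrite('pics/s5.png',cv2.resize(im,None,fx=3,fy=3,interpolation=cv2.INTER_CUBIC))
E
```

```text
17.25 [0.54149183 0.28296744 0.06825115] F [-0.2 -0.6 -0.3] w 0.019563627351609453 29.99656856060028 q [-0.46  0.85  0.16  1.41 -0.48  1.53  1.18]
yaw -14.562905438795308 th 40.12644145515904 roll 0.03680616147807874
tip x 32.4 lat -0.1 z 4.3
(45, 2, 40) [ 1.21 -0.3  -0.24] [-0.  -0.1 -0. ] abs [0.5536 0.28   0.0659]
(52, 2, 35) [ 1.43 -0.36 -0.8 ] [-1.3 -5.  -0. ] abs [0.5558 0.2794 0.0603]
(58.5, 2, 30) [ 1.64 -0.41 -1.39] [-2.5 -9.8 -0. ] abs [0.5579 0.2789 0.0543]
(65, 2, 25) [ 1.9  -0.48 -2.03] [ -3.8 -14.6  -0. ] abs [0.5605 0.2782 0.048 ]
```

View pics/s5.png

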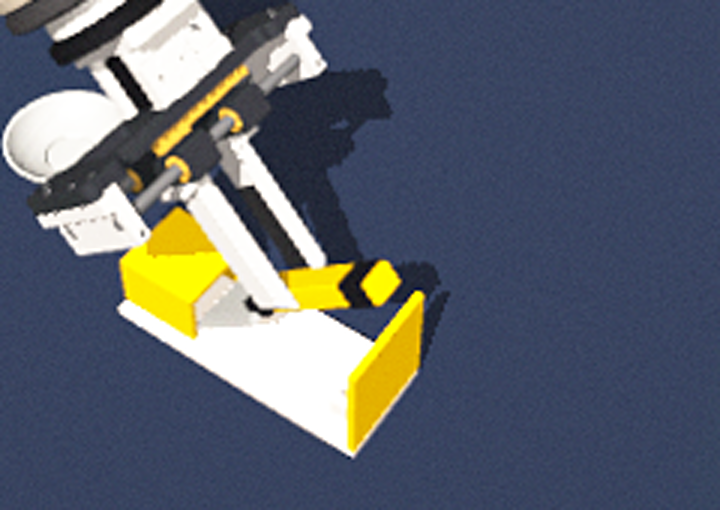

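The blade is at the mouth of the yellow hood and on the centre line, with the butt clear of the board. I'll continue in while levelling.

Call:
{"op": "step_arm", "data": {"plan": [{"dx": 0.6,"dy": -0.15,"dz": -0.15,"wx": 0,"wy": 0,"wz": 0,"grip": 0},{"dx": 1.2,"dy": -0.3,"dz": -0.25,"wx": 0,"wy": 0,"wz": 0,"grip": 0},{"dx": 1.3,"dy": -0.3,"dz": -0.5,"wx": -0.65,"wy": -2.5,"wz": 0,"grip": 0},{"dx": 1.4,"dy": -0.35,"dz": -0.8,"wx": -1.3,"wy": -5,"wz": 0,"grip": 0},{"dx": 1.55,"dy": -0.4,"dz": -1.1,"wx": -1.9,"wy": -7.4,"wz": 0,"grip": 0},{"dx": 1.65,"dy": -0.4,"dz": -1.4,"wx": -2.5,"wy": -9.8,"wz": 0,"grip": 0},{"dx": 1.75,"dy": -0.45,"dz": -1.7,"wx": -3.15,"wy": -12.2,"wz": 0,"grip": 0},{"dx": 1.9,"dy": -0.5,"dz": -2.05,"wx": -3.8,"wy": -14.6,"wz": 0,"grip": 0}]}}

```text
clock: 18.1
tool_pos: [0.5606, 0.278, 0.0476]
tool_rot: [-0.343, -2.687, -0.074]
ft_force: [0.6, -0.2, -0.5]
width: 0.0197
grip_force: 30.0
```

```bash
python3 - <<'E'
from chk import *
Y=(.5696,.2758,-14.6)
p,y,th=tipin(Y,.0048,.0843)
rows(p,y,th,Y,[(71.5,2,20),(75.5,2,15),(78,2,10),(79.5,2,5)],.0048,L=.0843)
E
```

```text
18.1 [0.5606377  0.27798271 0.04759159] F [ 0.6 -0.2 -0.5] w 0.019723371910953243 29.996424615383148 q [-0.55  0.74  0.21  1.55 -0.41  1.26  1.16]
yaw -14.560917537105746 th 24.950452422742128 roll 0.05951683195555724
tip x 65.2 lat -0.1 z 1.7
(71.5, 2, 20) [ 0.31 -0.07 -0.62] [-1.2 -4.8 -0. ] abs [0.5637 0.2773 0.0413]
(75.5, 2, 15) [ 0.44 -0.1  -1.31] [-2.5 -9.6 -0. ] abs [0.5651 0.277  0.0345]
(78, 2, 10) [ 0.49 -0.11 -2.02] [ -3.8 -14.5  -0. ] abs [0.5655 0.2769 0.0274]
(79.5, 2, 5) [ 0.5  -0.12 -2.75] [ -5.  -19.3  -0. ] abs [0.5657 0.2768 0.0201]
```

Call:
{"op": "step_arm", "data": {"plan": [{"dx": 0.15,"dy": -0.05,"dz": -0.3,"wx": -0.6,"wy": -2.4,"wz": 0,"grip": 0},{"dx": 0.3,"dy": -0.05,"dz": -0.6,"wx": -1.2,"wy": -4.8,"wz": 0,"grip": 0},{"dx": 0.4,"dy": -0.1,"dz": -0.95,"wx": -1.9,"wy": -7.2,"wz": 0,"grip": 0},{"dx": 0.45,"dy": -0.1,"dz": -1.3,"wx": -2.5,"wy": -9.6,"wz": 0,"grip": 0},{"dx": 0.45,"dy": -0.1,"dz": -1.65,"wx": -3.15,"wy": -12,"wz": 0,"grip": 0},{"dx": 0.5,"dy": -0.1,"dz": -2,"wx": -3.8,"wy": -14.5,"wz": 0,"grip": 0},{"dx": 0.5,"dy": -0.1,"dz": -2.4,"wx": -4.4,"wy": -16.9,"wz": 0,"grip": 0},{"dx": 0.5,"dy": -0.1,"dz": -2.75,"wx": -5,"wy": -19.3,"wz": 0,"grip": 0}]}}

```text
clock: 18.9
tool_pos: [0.5656, 0.2771, 0.0202]
tool_rot: [-0.387, -3.03, -0.016]
ft_force: [0.1, 0.8, -1.5]
width: 0.0195
grip_force: 30.0
```

```bash
python3 - <<'E'
from chk import *
Y=(.5696,.2758,-14.6)
p,y,th=tipin(Y,.0048,.0843)
rows(p,y,th,Y,[(80,1.5,0),(80,0.2,0)],.0048,L=.0843)
E
```

```text
18.9 [0.56560252 0.27714041 0.02015153] F [ 0.1  0.8 -1.5] w 0.019503056475686148 29.996224343776703 q [-0.73  0.62  0.28  1.8  -0.3   0.83  1.04]
yaw -14.56737126501239 th 5.018787448004714 roll 0.0453418749448212
tip x 79.4 lat 0.3 z 2.0
(80, 1.5, 0) [-0.02 -0.03 -0.79] [-1.3 -4.9 -0. ] abs [0.5654 0.2769 0.0123]
(80, 0.2, 0) [-0.02 -0.03 -0.92] [-1.3 -4.9 -0. ] abs [0.5654 0.2769 0.011 ]
```

Call:
{"op": "step_arm", "data": {"plan": [{"dx": 0,"dy": 0,"dz": -0.4,"wx": -0.65,"wy": -2.5,"wz": 0,"grip": 0},{"dx": 0,"dy": 0,"dz": -0.75,"wx": -1.3,"wy": -4.9,"wz": 0,"grip": 0},{"dx": 0,"dy": 0,"dz": -0.75,"wx": -1.3,"wy": -4.9,"wz": 0,"grip": 0},{"dx": 0,"dy": 0,"dz": -0.8,"wx": -1.3,"wy": -4.9,"wz": 0,"grip": 0},{"dx": 0,"dy": 0,"dz": -0.85,"wx": -1.3,"wy": -4.9,"wz": 0,"grip": 0},{"dx": 0,"dy": 0,"dz": -0.9,"wx": -1.3,"wy": -4.9,"wz": 0,"grip": 0},{"dx": 0,"dy": 0,"dz": -0.9,"wx": -1.3,"wy": -4.9,"wz": 0,"grip": 0},{"dx": 0,"dy": 0,"dz": -0.9,"wx": -1.3,"wy": -4.9,"wz": 0,"grip": 0}]}}

```text
clock: 19.7
tool_pos: [0.5653, 0.2769, 0.0111]
tool_rot: [-0.399, -3.115, 0.002]
ft_force: [0.2, -0.3, -0.8]
width: 0.0195
grip_force: 30.0
```

Call:
{"op": "step_arm", "data": {"plan": [{"dx": 0,"dy": 0,"dz": -0.01,"wx": 0,"wy": 0,"wz": 0,"grip": 0},{"dx": 0,"dy": 0,"dz": -0.02,"wx": 0,"wy": 0,"wz": 0,"grip": 0},{"dx": 0,"dy": 0,"dz": -0.03,"wx": 0,"wy": 0,"wz": 0,"grip": 0},{"dx": 0,"dy": 0,"dz": -0.03,"wx": 0,"wy": 0,"wz": 0,"grip": 0},{"dx": 0,"dy": 0,"dz": -0.03,"wx": 0,"wy": 0,"wz": 0,"grip": 0},{"dx": 0,"dy": 0,"dz": -0.03,"wx": 0,"wy": 0,"wz": 0,"grip": 0},{"dx": 0,"dy": 0,"dz": -0.03,"wx": 0,"wy": 0,"wz": 0,"grip": 0},{"dx": 0,"dy": 0,"dz": -0.03,"wx": 0,"wy": 0,"wz": 0,"grip": 0}]}}

```text
clock: 20.5
tool_pos: [0.5651, 0.2771, 0.0109]
tool_rot: [-0.398, -3.115, 0.002]
ft_force: [-1.1, -1.4, 4.0]
width: 0.0196
grip_force: 30.0
```

There is light contact at 4 N. I'll release the scraper and rise.

Call:
{"op": "step_arm", "data": {"plan": [{"dx": 0,"dy": 0,"dz": 0,"wx": 0,"wy": 0,"wz": 0,"grip": 0.25},{"dx": 0,"dy": 0,"dz": 0,"wx": 0,"wy": 0,"wz": 0,"grip": 0.4},{"dx": 0,"dy": 0,"dz": 0,"wx": 0,"wy": 0,"wz": 0,"grip": 0.45},{"dx": 0,"dy": 0,"dz": 0,"wx": 0,"wy": 0,"wz": 0,"grip": 0.45},{"dx": 0,"dy": 0,"dz": 2,"wx": 0,"wy": 0,"wz": 0,"grip": 0.45},{"dx": 0,"dy": 0,"dz": 5,"wx": 0,"wy": 0,"wz": 0,"grip": 0.45},{"dx": 0,"dy": 0,"dz": 10,"wx": 0,"wy": 0,"wz": 0,"grip": 0.45},{"dx": 0,"dy": 0,"dz": 14,"wx": 0,"wy": 0,"wz": 0,"grip": 0.45}]}}

```text
clock: 21.3
tool_pos: [0.5652, 0.2769, 0.1529]
tool_rot: [-0.398, -3.115, 0.002]
ft_force: [0.6, 0.2, 0.6]
width: 0.0422
grip_force: 0.0
```

Call:
{"op": "step_arm", "data": {"plan": [{"dx": 0,"dy": -4,"dz": 2,"wx": 0,"wy": 0,"wz": 2,"grip": 0.5},{"dx": 0,"dy": -8,"dz": 4,"wx": 0,"wy": 0,"wz": 4,"grip": 0.5},{"dx": 0,"dy": -12,"dz": 6,"wx": 0,"wy": 0,"wz": 6,"grip": 0.5},{"dx": 0,"dy": -16,"dz": 8,"wx": 0,"wy": 0,"wz": 8,"grip": 0.5},{"dx": 1,"dy": -20,"dz": 10,"wx": 0,"wy": 0,"wz": 10,"grip": 0.5},{"dx": 2,"dy": -24,"dz": 12,"wx": 0,"wy": 0,"wz": 12,"grip": 0.5},{"dx": 3,"dy": -27,"dz": 13,"wx": 0,"wy": 0,"wz": 14,"grip": 0.5},{"dx": 3,"dy": -27,"dz": 13,"wx": 0,"wy": 0,"wz": 14,"grip": 0.5}]}}

```text
clock: 22.1
tool_pos: [0.5963, 0.0021, 0.2826]
tool_rot: [0.023, 3.14, -0.004]
ft_force: [-0.8, 0.1, -0.8]
width: 0.0473
grip_force: 0.0
```

```bash
python3 - <<'E'
from e import *
from chk import pose
np.set_printoptions(precision=1,suppress=True)
pose()
c=cam('wrist','w9')
for n,T,col in (('red',(.5338,-.2603,5.),lambda r,g,b:(r-g>60)&(r-b>60)),('yellow',(.5696,.2758,-14.6),lambda r,g,b:(r-b>60)&(g-b>50))):
    a=np.radians(T[2]); X,Y=np.meshgrid(np.arange(-.075,.03,.0005),np.arange(-.03,.03,.0005))
    W=np.c_[(T[0]+np.cos(a)*X-np.sin(a)*Y).ravel(),(T[1]+np.sin(a)*X+np.cos(a)*Y).ravel(),np.full(X.size,.022)]
    uv=proj(c,W).astype(np.float32).reshape(*X.shape,2); im=cv2.remap(c['pixels'],uv[...,0],uv[...,1],cv2.INTER_LINEAR).astype(int)
    m=col(im[...,0],im[...,1],im[...,2])
    for x in (-.05,-.035,-.02,-.005,.008):
        k=m[:,np.abs(X[0]-x)<.003].any(1); y=Y[:,0][k]*1e3; print(n,x,(y.min(),y.max(),y.mean()) if k.any() else None)
    k=np.nonzero(m[50:70].mean(0)>.5)[0]; print(n,'handle colour x',X[0][k].min()*1e3,X[0][k].max()*1e3)
E
```

```text
22.1 [0.6 0.  0.3] F [-0.8  0.1 -0.8] w 0.047273136175046575 0.0 q [-0.5  0.2  0.5  1.7 -0.1  1.2  1.6]
yaw -0.8292341096048145 th -0.11551523860557959 roll 0.13667724419841187
red -0.05 (np.float64(-8.99999999999998), np.float64(17.500000000000043), np.float64(4.250000000000032))
red -0.035 (np.float64(-8.49999999999998), np.float64(17.000000000000043), np.float64(4.250000000000032))
red -0.02 (np.float64(-8.99999999999998), np.float64(17.000000000000043), np.float64(4.000000000000031))
red -0.005 (np.float64(-8.99999999999998), np.float64(17.000000000000043), np.float64(4.000000000000031))
red 0.008 (np.float64(-8.99999999999998), np.float64(17.000000000000043), np.float64(4.000000000000031))
red handle colour x -75.0 14.500000000000082
yellow -0.05 (np.float64(-17.49999999999999), np.float64(7.500000000000035), np.float64(-4.999999999999976))
yellow -0.035 (np.float64(-16.999999999999986), np.float64(7.500000000000035), np.float64(-4.749999999999977))
yellow -0.02 (np.float64(-16.999999999999986), np.float64(7.500000000000035), np.float64(-4.749999999999977))
yellow -0.005 (np.float64(-17.49999999999999), np.float64(7.500000000000035), np.float64(-4.999999999999976))
yellow 0.008 (np.float64(-17.49999999999999), np.float64(7.500000000000035), np.float64(-4.999999999999976))
yellow handle colour x -75.0 15.500000000000083
```

The wrist-camera check shows both handles centred to within about 1–2 mm and parallel to their trays. The handle fronts are at tray x ≈ 15 mm, as planned, so the tool tips should be at about 80 mm under the hoods. I'm handing in now.

```bash
python3 -c "
from station import manip
print(manip.close_job())"
```

```text
the job is handed in; nothing more can be done
None
```

The brush lies in the red tray and the scraper in the yellow tray, each lowered level to light floor contact (4–6 N) with its head under the hood; the job was handed in at about 22 s, and the verdict was not shown.

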